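# Bring the served tally up to the ordered tally

## Task

On the breakfast table stands a two-wheel tally counter: the drum in its left window shows how many plates were ordered, the one in its right window how many were served. With a fingertip, flick the black ribbed ring at the right end away from you, click by click, until the right window shows the same number of dots as the left one, and never click past that number. Leave the left wheel as it is, do not grip, lift or shove the counter, touch it gently, and leave the things round it where they stand.

Things in the scene. Friction and masses are not known exactly. Their poses are not given: they have to be found in the camera images.
- counter: loose two-wheel tally counter, 2.5 kg in all; dark steel base 170 x 215 x 12 mm, origin at the centre of its underside, +x to its back (away from the robot at yaw 0), +y to its left. A level axle along y, 92 mm above the table, carries two equal independent wheels: white eight-sided drums (corner radius 54 mm) at 16 to 60 mm from the middle, black ribbed rings at the outer ends.
- right_window (a point): middle of the right window at the counter's front, 58 mm from the axle, facing the robot and 30 degrees up. The drum face framed in it (1 to 8 black dots) is the number served; the face above it, nearly on top, has one dot fewer (eight above one), the face below one more. The aluminium frame reaches to 146 mm above the table, the end plates outside the rings to 108 mm; only the ribs stand higher.
- left_window (a point): the same for the left wheel: the number of plates ordered
- right_ring (a point): centre of the right wheel's ribbed ring, on the axle, 76 mm right (-y) of the counter's middle, axes as the counter's. Ring: 28 mm wide, core radius 46 mm, eight ribs 7 mm thick out to radius 75 mm. On any number, at rest, the two top ribs lean 22.5 degrees to front and back: tips 29 mm before and behind the axle, 69 mm above it. A tip 61 mm above the axle clears core and drum.
- left_ring (a point): the same point of the left wheel's ring, 76 mm left of the counter's middle; leave this wheel alone
- left_mark (a point): a point on the left wheel 70 mm from the axle; it turns with that wheel and stays still while the wheel is left alone
- right_wheel (a joint): turn of the right wheel, rad; grows as the ring's top goes away from the robot. 0 = one dot in the window, each further dot 0.7854 (45 degrees). Spring click stops hold it there: 1.5 to 3 N at a rib; once the pushed front top rib is past upright the wheel snaps to the next stop and stays, the next rib taking the first one's place. End stops below one and above eight. Starts at one or two.
- left_wheel (a joint): turn of the left wheel: same meaning and click stops. Starts at four, five or six dots.
- honey_jar: bystander: glass honey jar with dark lid, 65 dia x 86 mm; origin at the centre of its underside; leave it where it stands
- jam_1: bystander: small portion tub of jam, 37x50x16 mm; origin at the centre of its underside; leave it where it stands
- salt_shaker: bystander: salt shaker with grey cap, 44 dia x 90 mm; origin at the centre of its underside; leave it where it stands
- left_mug: bystander: two-tone mug, 78x112x92 mm; origin at the centre of its underside; leave it where it stands
- milk_jug: bystander: white milk jug, 115x170x170 mm; origin at the centre of its underside; leave it where it stands
- orange_1: bystander: orange, 74 mm across; origin at the centre of its underside; leave it where it stands
- banana_1: bystander: banana, 58x192x38 mm; origin at the centre of its underside; leave it where it stands

How it is judged:
By the outcome, as a careful person would: the job done as asked, in the order asked, and still so for the second after the job is handed in, with the robot touching nothing.
It also fails if it takes over 51 s, if anything falls off the work surface, if the arm or the gripper's body presses on something with over 40 N, if the wrist force passes 120 N, or if a joint passes its speed limit or range.

## Robot

A 6-joint arm with a two-finger parallel gripper is mounted at the origin on a cart in front of the work surface, level with it; the furniture and walls round the work are solid. World frame = base frame: x ahead of the robot, y to its left, z up, the work surface at z = 0. Lengths are in m, angles in rad, forces in N, time in s.
With the tool pointing down it reaches from about 0.225 to 0.875 m from the base axis. Payload 3.4 kg.
Tool frame: the origin (TCP) lies midway between the tips of the shut fingers; the grasp point (between the pads) lies behind it (manip.grip_point_offset is the z of the grasp point in the tool frame, in m); z points along the fingers, x is the direction in which the jaws open and shut, and the axes are right-handed (so a half turn about z gives the same grasp; the last joint's range is limited). The gripper opens to 85 mm and grips with 20 to 120 N. Pads are 22 mm wide; open, the fingers measure 114 mm over their backs; the gripper's body (76 mm by 85 mm) begins 54 mm behind the grasp point. The pads swing forward as they close: fully open they stand 13 mm farther back than shut.
Start: joints at [-1.357, 0.276, 1.505, -0, 1.361, -0.121], TCP at [0.189, -0.543, 0.231] pointing down, gripper open.
Joint ranges: [-2.89, 2.89], [-0.75, 2.08], [0.22, 2.7], [-1.18, 4.32], [0.11, 2.71], [-2.7, 2.7]. Speed limits (rad/s): [2.57, 2.57, 3.14, 3.14, 3.14, 3.14].

## Interface

Orientations are given as a unit quaternion [w, x, y, z].
In Python, from rig import manip, eyes, recognise, regions_of, mark_of gives the robot as it stands.
- The arm moves only by the shell command python3 -m inch 'ROWS' [FORCE]. ROWS is JSON, a list of rows, each a list of 5 numbers: the gripper command: -1 is shut, 1 is fully open, values between are in proportion, then the shift along the tool's x, y, z in mm, then the turn about the tool's z in degrees. A call has 1 to 20 rows; each row shifts and turns the pose as measured when the row begins, along the tool's axes as they then stand; what a row does not reach is not made up. A row lasts 1/12 s, in which the tool goes at most 41.7 mm and 7.16 degrees, less where a joint would pass 70% of its speed; a pose out of reach is approached as far as the arm can. A call with a gripper value outside its range is refused whole. The fingers move at their own pace and stop on an object; FORCE is the grip in N (left out, the last holds). Time passes only in rows, so rows that do not move let the fingers close. It gives the time, the measured TCP pose, the force and the opening at its end, in the units of the state.
- manip.get_state(): the state, without advancing time (a new reading comes with each control period).
- eyes.get_image(name): name is "scene" or "top"; returns a dict with "frame" (400x640x3 uint8, red, green, blue), "K" (3x3 intrinsics, pixels), "rvec" (rotation vector, rad) and "tvec" (3), from world to camera coordinates, as OpenCV has them. Camera axes: x right, y down, z forward; pixel columns grow to the right and rows downward; lengths in m; the calibration is good to about 2 mm. A picture is of the moment at which its call begins. There is no depth.
- manip.sign_off(): hands the job in, once; it reports no verdict.
Trained networks look in a picture, given as the dict that the camera call returned (one of the last four; its "shot" number tells which), for a name from the list of things; names that differ only in an ending like _2 or _b are one class to them, and where a whole thing is asked for, a point or a joint stands for the part that bears it (a point fixed in the world has none). Each returns a list of dicts, best first, with "confidence" (0 to 1); they miss things now and then, are a little off and sometimes report something else, mostly with a low value. They report only what shows in the picture. A call takes as long as a camera call.
- recognise(picture, target): "bbox" ([left, top, width, height] in pixels, round what is visible of it).
- regions_of(picture, target): "mask" (400x640 bool, what is visible of it) and "bbox" ([left, top, width, height] in pixels, round what is visible of it).
- mark_of(picture, target): "point" ([row, column] in pixels: a listed point, or the origin of a listed thing).
The state is a dict: "clock": time; "qpos": joint angles; "qd": joint speeds; "effort": joint torques, N m; "position": TCP position; "ee_rot": TCP orientation; "contact_force": force on the tool from outside, world axes, zero at the start; "moment": the same for the moment, N m; "width": finger opening in m.
Only numpy, scipy, OpenCV 4.12 (cv2) and the standard library are available. Lean on these libraries where they do the work, as an engineer would, in place of code of your own. Each camera call takes 0.05 s, during which the arm holds its last target.

## Working session

There is one attempt and no reset: what is moved stays moved. The work goes in short steps, Python scripts to look and compute and a shell command to move; the robot and the scene stay as the last step left them, time stands still between calls to the robot, and variables do not carry over. Pictures are saved under pics/ and viewed, and the job is handed in when it is done.

```bash
mkdir -p pics; ls; cat > h.py <<'E'
import numpy as np,cv2
from rig import manip,eyes,recognise,regions_of,mark_of
def cam(p):
    R=cv2.Rodrigues(np.array(p["rvec"],float))[0];t=np.array(p["tvec"],float).ravel();return np.array(p["K"],float),R,t
def ray(p,uv):
    K,R,t=cam(p);d=R.T@np.linalg.inv(K)@np.array([uv[0],uv[1],1.]);return -R.T@t,d/np.linalg.norm(d)
def proj(p,X):
    return cv2.projectPoints(np.array(X,float).reshape(-1,3),np.array(p["rvec"],float),np.array(p["tvec"],float),np.array(p["K"],float),None)[0].reshape(-1,2)
def atz(p,uv,z):
    o,d=ray(p,uv);return o+d*(z-o[2])/d[2]
def tri(rs):
    A=sum(np.eye(3)-np.outer(d,d) for o,d in rs);b=sum((np.eye(3)-np.outer(d,d))@o for o,d in rs);return np.linalg.solve(A,b)
E
python3 - <<'E'
from h import *
ps={n:eyes.get_image(n) for n in("scene","top")}
for n,p in ps.items(): cv2.imwrite(f"pics/{n}0.png",p["frame"][...,::-1])
for n,p in ps.items(): print(n,cam(p)[0].round(0).tolist(),(-cam(p)[1].T@cam(p)[2]).round(3))
for t in ["counter","right_ring","left_ring","right_window","left_window","left_mark"]:
    rs=[];o=[]
    for n,p in ps.items():
        m=mark_of(p,t)
        if m: 
            r,c=m[0]["point"];o.append((n,round(c),round(r),round(m[0]["confidence"],2)));rs.append(ray(p,(c,r)))
    print(t,o,tri(rs).round(3) if len(rs)>1 else "")
s=manip.get_state();print(s["position"],s["ee_rot"],s["width"],s["clock"],manip.grip_point_offset)
E
```

```text
pics
scene [[379.0, 0.0, 323.0], [0.0, 379.0, 196.0], [0.0, 0.0, 1.0]] [0.119 0.836 0.737]
top [[401.0, 0.0, 317.0], [0.0, 401.0, 200.0], [0.0, 0.0, 1.0]] [ 0.426 -0.053  1.27 ]
counter [('scene', 311, 255, 0.93), ('top', 280, 212, 0.68)] [ 0.537  0.089 -0.005]
right_ring [('scene', 325, 219, 0.77), ('top', 300, 208, 0.96)] [0.532 0.017 0.081]
left_ring [('scene', 332, 219, 0.66), ('top', 251, 199, 0.57)] [0.506 0.13  0.175]
right_window [('scene', 335, 219, 0.59), ('top', 283, 227, 0.86)] [0.477 0.064 0.127]
left_window [('scene', 315, 236, 0.62), ('top', 254, 218, 0.89)] [0.499 0.146 0.121]
left_mark [('scene', 308, 264, 0.7), ('top', 252, 218, 0.87)] [0.51  0.168 0.034]
[ 0.18894672 -0.54311652  0.23138916] [ 5.69887962e-05  8.15038345e-01 -5.79407013e-01  8.27404178e-05] 0.0855615225001183 0.7 -0.0187
```

```bash
python3 - <<'E'
import cv2
a=cv2.imread("pics/scene0.png");b=cv2.imread("pics/top0.png")
cv2.imwrite("pics/sc0.png",cv2.resize(a[150:320,200:440],None,fx=3.3,fy=3.3,interpolation=2))
cv2.imwrite("pics/tc0.png",cv2.resize(b[120:280,180:400],None,fx=3.6,fy=3.6,interpolation=2))
E
```

```text
(no output)
```

View pics/scene0.png

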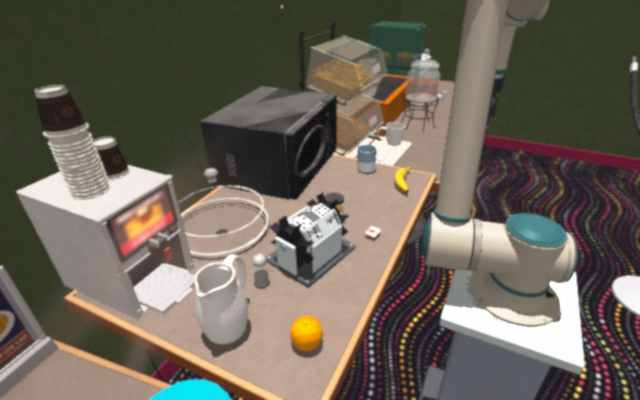

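View pics/sc0.png

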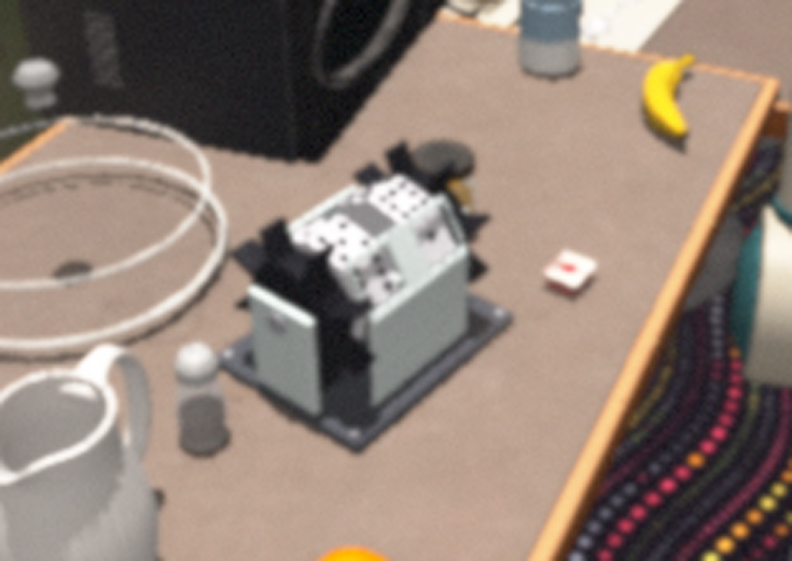

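View pics/top0.png

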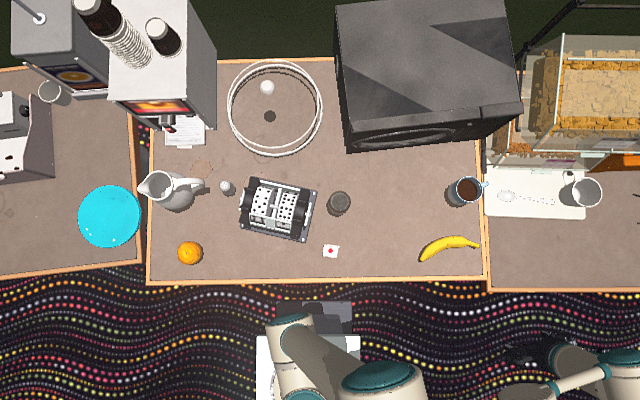

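View pics/tc0.png

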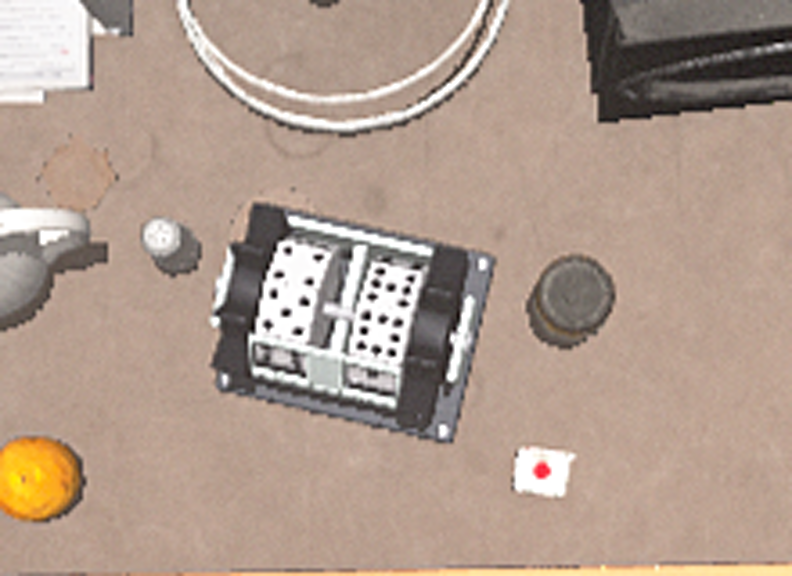

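```bash
cat >> h.py <<'E'
def pose(x,y,yaw):
    c,s=np.cos(yaw),np.sin(yaw)
    return lambda L:(np.array(L,float).reshape(-1,3)@np.array([[c,s,0],[-s,c,0],[0,0,1]])+[x,y,0])
def face(p,T,side,ang,w=150,h=150,off=0):
    # drum face at angle ang(deg from front up) ; apothem
    a=54*np.cos(np.pi/8)/1e3;hw=54*np.sin(np.pi/8)/1e3;A=np.radians(ang)
    n=np.array([-np.cos(A),0,np.sin(A)]);u=np.array([np.sin(A),0,np.cos(A)])
    c0=np.array([0,0,.092])+n*a
    y1,y2=(.060,.016) if side=='L' else (-.016,-.060)
    q=[c0+u*hw+[0,y1,0],c0+u*hw+[0,y2,0],c0-u*hw+[0,y2,0],c0-u*hw+[0,y1,0]]
    uv=proj(p,T(q)).astype(np.float32)
    H=cv2.getPerspectiveTransform(uv,np.float32([[0,0],[w,0],[w,h],[0,h]]))
    return cv2.warpPerspective(p["frame"],H,(w,h),flags=cv2.INTER_CUBIC)
def mosaic(ps,T,fn):
    rows=[]
    for p in ps:
        rows.append(np.hstack([np.pad(face(p,T,s,a),((4,4),(4,4),(0,0))) for s in 'LR' for a in(30,75)] ))
        rows.append(np.hstack([np.pad(face(p,T,s,a),((4,4),(4,4),(0,0))) for s in 'LR' for a in(120,-15)] ))
    m=np.vstack(rows);m=m[:, :800];cv2.imwrite(fn,cv2.resize(m,None,fx=.93,fy=.93)[...,::-1])
E
python3 - <<'E'
from h import *
from scipy.optimize import least_squares
ps={n:eyes.get_image(n) for n in("scene","top")};p=ps["top"]
T0=pose(.53,.085,-.2)
C=[(.085,.1075),(.085,-.1075),(-.085,-.1075),(-.085,.1075)]
obs=np.array([(253,203),(493,255),(450,440),(215,390)])/3.6+[180,120]
obs2=np.array([(510,316),(356,450),(220,368)])/3.3+[200,150] # front-right, front-left, back-left
L=[(x,y,.012) for x,y in C]
f=lambda v:np.r_[(proj(p,pose(*v)(L))-obs)[:].ravel(),(proj(ps["scene"],pose(*v)([L[2],L[3],L[0]]))-obs2).ravel()]
r=least_squares(f,[.53,.085,-.2],loss='soft_l1');print(r.x,np.degrees(r.x[2]),f(r.x).round(1))
rt=least_squares(lambda v:f(v)[:8],[.53,.085,-.2],loss='soft_l1');print(rt.x)
T=pose(*r.x);mosaic(ps.values(),T,"pics/mos0.png")
print("right ring",T([0,-.076,.092]))
for n,q in ps.items():
    im=q["frame"][...,::-1].copy()
    for Z in [L,[(sx*.085,sy*.1075,0) for sx in(-1,1) for sy in(-1,1)],[(s*.029,sy*.076+d,.161) for s in(-1,1) for sy in(-1,1) for d in(-.014,.014)]]:
        for u in proj(q,T(Z)): cv2.circle(im,tuple(np.round(u*8).astype(int)),8,(0,0,255),-1,shift=3)
    cv2.imwrite(f"pics/ov_{n}.png",cv2.resize(im[150:300,220:360] if n=='scene' else im[150:260,220:360],None,fx=4,fy=4,interpolation=2))
E
```

```text
[ 0.53949513  0.09426418 -0.21828736] -12.506944230454584 [ 0.2  0.3 -0.6 -0.4  0.1  1.  -1.4  0.6  0.5 -1.3  0.1 -0.5 -3.8 -2.5]
[ 0.5407134   0.0930929  -0.21876204]
right ring [[0.52303673 0.02006768 0.092     ]]
```

View pics/mos0.png

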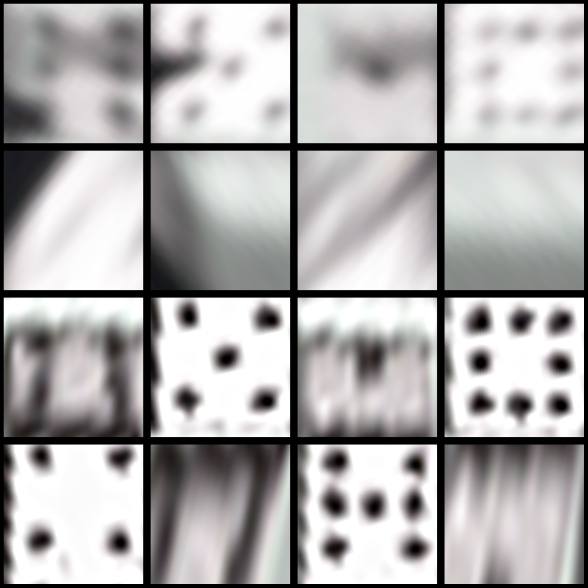

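View pics/ov_top.png

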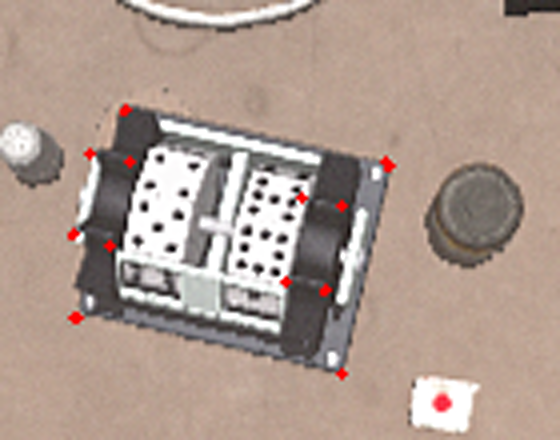

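View pics/ov_scene.png

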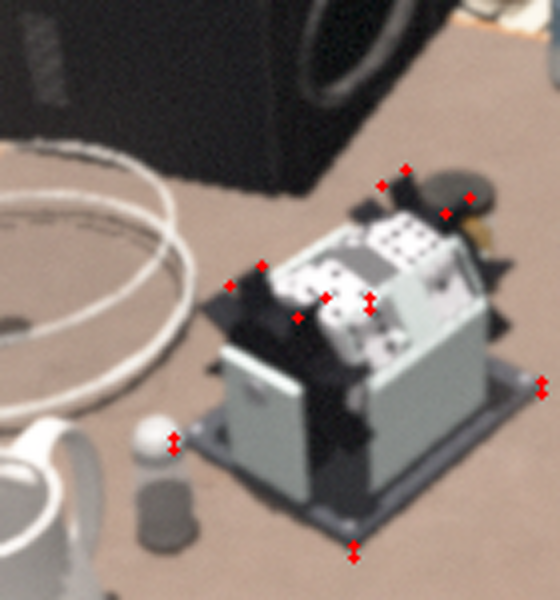

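```bash
cat >> h.py <<'E'
def wire(p,T,fn,box,fx):
    im=p["frame"][...,::-1]; x0,y0,x1,y1=box
    im=cv2.resize(im[y0:y1,x0:x1],None,fx=fx,fy=fx,interpolation=2)
    def pl(L,col,cl=True):
        u=(proj(p,T(L))+.5-[x0,y0])*fx
        cv2.polylines(im,[np.round(u*8).astype(int)],cl,col,1,cv2.LINE_AA,shift=3)
    for z in(0,.012): pl([(.085,.1075,z),(.085,-.1075,z),(-.085,-.1075,z),(-.085,.1075,z)],(0,0,255))
    for s in(-1,1):
        for k in(-67.5,-22.5,22.5,67.5):
            A=np.radians(k);x,z=.075*np.sin(A),.092+.075*np.cos(A);a,b=.046*np.sin(A),.092+.046*np.cos(A)
            pl([(x,s*.062,z),(x,s*.090,z),(a,s*.090,b),(a,s*.062,b)],(0,255,255))
        for a in(52.5,97.5,7.5):
            A=np.radians(a);P=lambda y:(-.054*np.cos(A),y,.092+.054*np.sin(A))
            pl([P(s*.016),P(s*.060)],(0,255,0))
    cv2.imwrite(fn,im)
E
python3 - <<'E'
from h import *
ps={n:eyes.get_image(n) for n in("scene","top")}
T=pose(.5407,.0931,-.2188)
wire(ps["top"],T,"pics/w1.png",(225,165,335,250),7)
wire(ps["scene"],T,"pics/w2.png",(250,180,370,300),5)
E
```

```text
(no output)
```

View pics/w1.png

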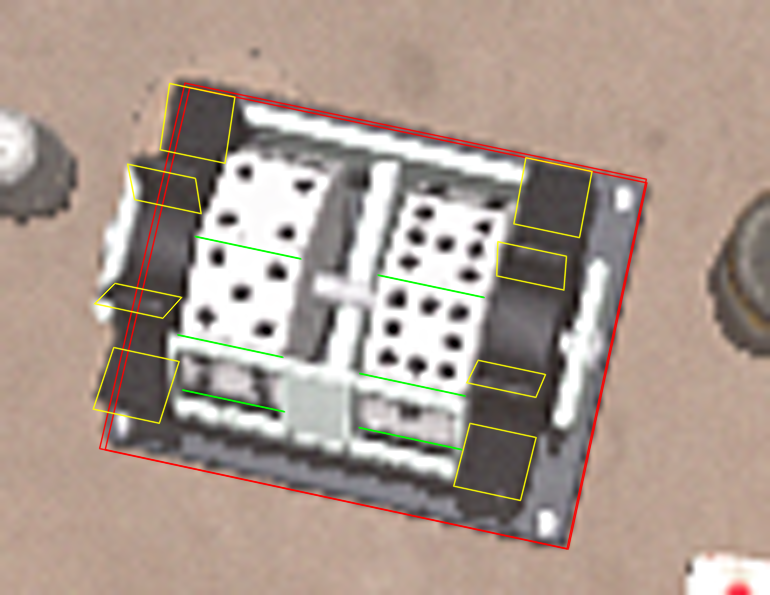

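View pics/w2.png

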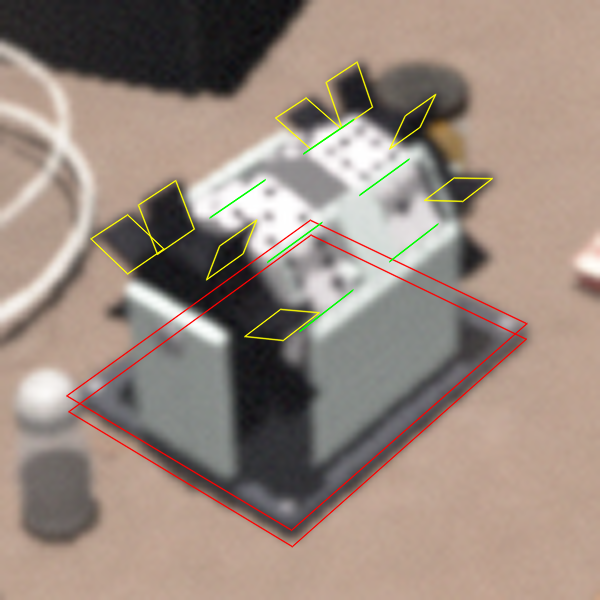

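```bash
python3 - <<'E'
from h import *
from scipy.optimize import least_squares
ps={n:eyes.get_image(n) for n in("scene","top")}
a=54*np.cos(np.pi/8)/1e3;hw=54*np.sin(np.pi/8)/1e3
def fc(s,ang,lx=75,ly=75):
    A=np.radians(ang);n=np.array([-np.cos(A),0,np.sin(A)]);u=np.array([np.sin(A),0,np.cos(A)])
    return np.array([0,s*.038,.092])+n*a+u*hw*(75-ly)/75+np.array([0,.022*(75-lx)/75,0])
F=np.array([fc(1,75),fc(1,120),fc(-1,75),fc(-1,120)])
o=np.array([(241,293),(266,202),(423,338),(446,244)])/7+[225,165]-.5
T1=pose(.5394951,.0942642,-.2182874)
os=proj(ps["scene"],T1([fc(1,75,85,69),fc(-1,75,87,73)]))
for w in (1,0,"s"):
    f=lambda v:np.r_[(proj(ps["top"],pose(*v)(F))-o).ravel()*(w!="s"),(proj(ps["scene"],pose(*v)(F[[0,2]]))-os).ravel()*(1 if w else 0)]
    r=least_squares(f,[.54,.09,-.21]);print(r.x,np.degrees(r.x[2]),f(r.x).round(2),pose(*r.x)([0,-.076,.092]).round(4))
    if w==1:
        T=pose(*r.x)
wire(ps["top"],T,"pics/w3.png",(225,165,335,250),7)
wire(ps["scene"],T,"pics/w4.png",(250,180,370,300),5)
E
```

```text
[ 0.54087808  0.09148923 -0.2374835 ] -13.606801979444679 [ 0.2   0.17  0.11  0.5   0.17 -0.25  0.17  0.43 -0.49  0.12 -0.5   0.17] [[0.523  0.0176 0.092 ]]
[ 0.54149662  0.09199012 -0.24378517] -13.967861268587953 [ 0.02 -0.13  0.01  0.22 -0.06 -0.39  0.03  0.31 -0.    0.   -0.    0.  ] [[0.5232 0.0182 0.092 ]]
[ 0.53997224  0.09031201 -0.23782086] -13.626131552983011 [ 0.    0.    0.    0.    0.    0.    0.    0.    0.02 -0.04 -0.02  0.04] [[0.5221 0.0165 0.092 ]]
```

View pics/w3.png

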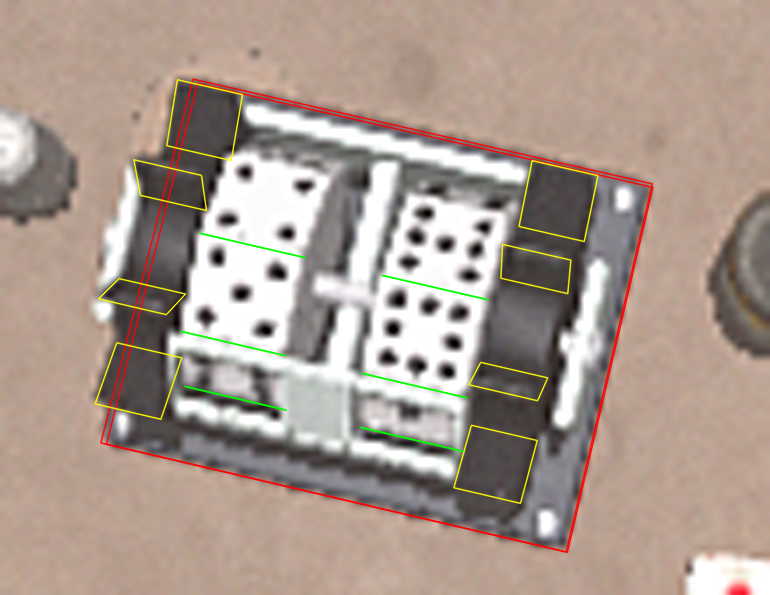

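View pics/w4.png

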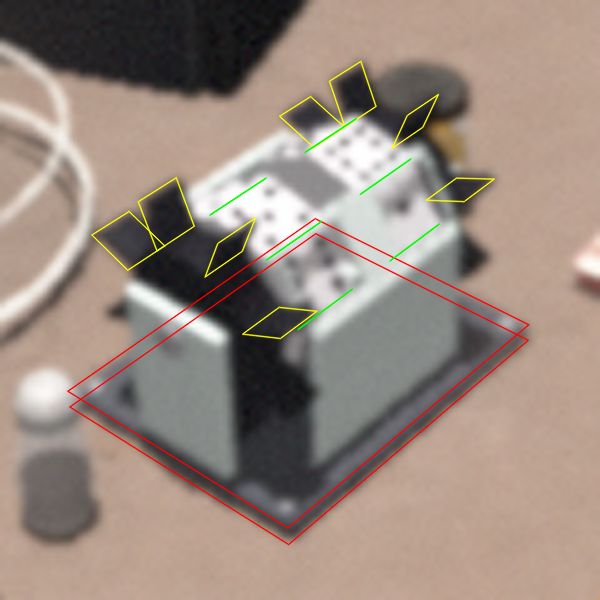

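```bash
python3 -m inch '[[-1,0,0,0,6.4],[-1,0,0,0,6.4],[-1,0,0,0,6.4],[-1,0,0,0,6.4],[-1,0,0,0,6.4]]' 20
cat >> h.py <<'E'
from scipy.spatial.transform import Rotation as Ro
RC=np.array([.522,.015]);YAW=np.radians(-13.3)
def rep(ring=None):
    s=manip.get_state();q=s["ee_rot"];R=Ro.from_quat([q[1],q[2],q[3],q[0]]).as_matrix();P=np.array(s["position"])
    c,n=np.cos(YAW),np.sin(YAW);ex=np.array([c,n]);ey=np.array([-n,c])
    d=P[:2]-RC;print("t",round(s["clock"],2),"ring-frame x,y mm",(d@ex*1e3).round(1),(d@ey*1e3).round(1),"z",(P[2]*1e3).round(1),"w",round(s["width"],3),"F",np.round(s["contact_force"],1))
    print("tool x ang",np.degrees(np.arctan2(R[1,0],R[0,0])).round(1),"y",np.degrees(np.arctan2(R[1,1],R[0,1])).round(1),R[2].round(3))
    return P,R
def to(x,y,z):
    P,R=rep();c,n=np.cos(YAW),np.sin(YAW)
    W=np.array([*(RC+np.array([c*x-n*y,n*x+c*y])/1e3),z/1e3]);print("tool shift mm",(R.T@(W-P)*1e3).round(1))
E
python3 -c "
from h import *
to(-60,0,210)"
```

```text
clock: 1.42
position: [0.1889, -0.5431, 0.2314]
ee_rot: [-0.0, -0.614, 0.789, -0.0]
contact_force: [-0.6, -1.2, 0.9]
width: 0.0254
t 1.42 ring-frame x,y mm -195.7 -619.8 z 231.4 w 0.025 F [-0.6 -1.2  0.9]
tool x ang -104.2 y 165.8 [ 0. -0. -1.]
tool shift mm [-621.9 -125.8   21.3]
```

```bash
python3 -m inch '[[-1,-38,-7.7,1,0],[-1,-38,-7.7,1,0],[-1,-38,-7.7,1,0],[-1,-38,-7.7,1,0],[-1,-38,-7.7,1,0],[-1,-38,-7.7,1,0],[-1,-38,-7.7,1,0],[-1,-38,-7.7,1,0],[-1,-38,-7.7,1,0],[-1,-38,-7.7,1,0],[-1,-38,-7.7,1,0],[-1,-38,-7.7,1,0],[-1,-38,-7.7,1,0],[-1,-38,-7.7,1,0],[-1,-38,-7.7,1,0],[-1,-30,-7.7,1,0]]'
python3 -c "
from h import *
to(-60,0,180)
for n in ('scene','top'):
    p=eyes.get_image(n);cv2.imwrite(f'pics/{n}1.png',p['frame'][...,::-1])
    P=manip.get_state()['position'];print(n,proj(p,P))"
```

```text
clock: 2.75
position: [0.4689, 0.0215, 0.2131]
ee_rot: [0.001, -0.606, 0.795, -0.007]
contact_force: [1.6, -1.8, 0.3]
width: 0.0002
t 2.75 ring-frame x,y mm -53.2 -5.9 z 213.1 w 0.0 F [ 1.6 -1.8  0.3]
tool x ang -105.4 y 164.7 [ 0.008 -0.012 -1.   ]
tool shift mm [-5.9  7.4 32.9]
scene [[341.52884594 186.59580752]]
top [[295.6191434  228.75432304]]
```

```bash
python3 -m inch '[[-1,-3,4,17,0],[-1,-3,3.5,16,-1],[-1,0,0,0,-1]]'
python3 - <<'E'
from h import *
to(-55,0,154)
T=pose(*(RC+np.array([-np.sin(YAW),np.cos(YAW)])*.076),YAW)
for n,b,f in(('scene',(250,150,390,300),4),('top',(225,165,335,250),7)):
    p=eyes.get_image(n);wire(p,T,f"pics/{n}2.png",b,f)
E
```

```text
clock: 3.1
position: [0.4658, 0.0308, 0.1797]
ee_rot: [0.001, -0.624, 0.781, -0.008]
contact_force: [-0.8, -0.1, -0.7]
width: -0.0002
t 3.1 ring-frame x,y mm -58.3 2.4 z 179.7 w -0.0 F [-0.8 -0.1 -0.7]
tool x ang -102.7 y 167.3 [ 0.008 -0.015 -1.   ]
tool shift mm [ 2.2 -2.9 25.7]
```

View pics/scene2.png

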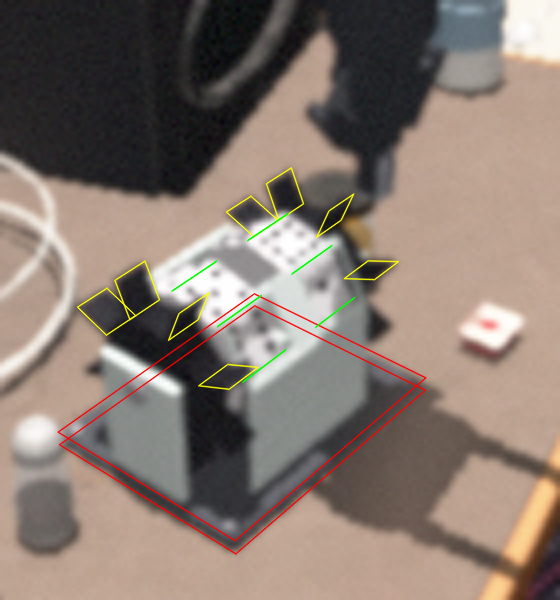

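View pics/top2.png

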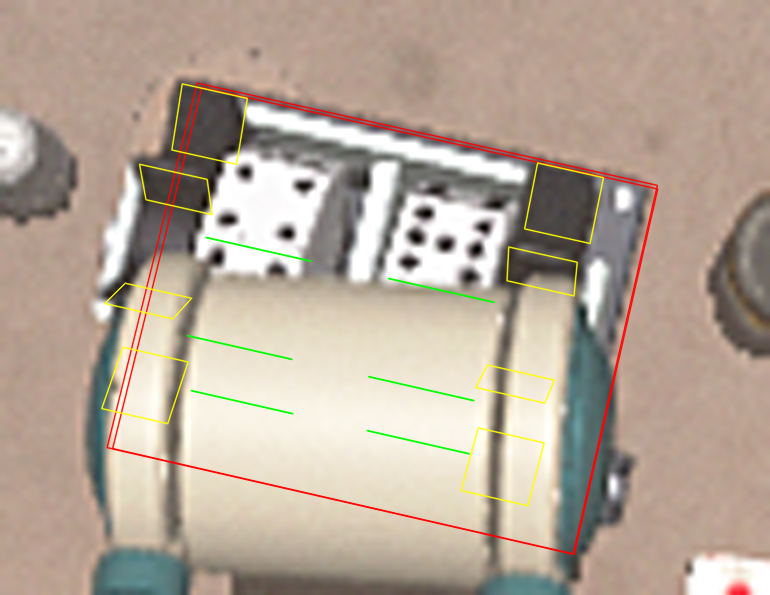

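```bash
python3 -m inch '[[-1,1,0,13,0],[-1,1,0,12,0],[-1,0,0,0,0]]'
python3 -c "
from h import *
to(0,0,154)"
```

```text
clock: 3.45
position: [0.4704, 0.0249, 0.1601]
ee_rot: [0.005, -0.622, 0.783, -0.013]
contact_force: [-0.1, 0.3, 0.3]
width: -0.0005
t 3.45 ring-frame x,y mm -52.5 -2.2 z 160.1 w -0.001 F [-0.1  0.3  0.3]
tool x ang -103.0 y 167.0 [ 0.008 -0.027 -1.   ]
tool shift mm [ -2.  -52.3   7.5]
```

```bash
python3 -m inch '[[-1,0,2,5,0],[-1,0,0,2,0],[-1,0,0,0,0]]'
python3 -c "
from h import *
to(-5,0,154)"
```

```text
clock: 3.7
position: [0.4702, 0.0233, 0.1554]
ee_rot: [0.007, -0.621, 0.784, -0.015]
contact_force: [0.1, -0.7, 0.5]
width: 0.0002
t 3.7 ring-frame x,y mm -52.3 -3.8 z 155.4 w 0.0 F [ 0.1 -0.7  0.5]
tool x ang -103.2 y 166.8 [ 0.008 -0.032 -0.999]
tool shift mm [ -3.7 -47.2   2.9]
```

```bash
python3 -m inch '[[-1,-0.5,-5,0.4,0],[-1,-0.5,-5,0.4,0],[-1,-0.5,-5,0.4,0],[-1,-0.5,-5,0.3,0],[-1,-0.5,-5,0.3,0]]'
python3 -c "
from h import *
to(0,0,154)"
```

```text
clock: 4.12
position: [0.4958, 0.0196, 0.1561]
ee_rot: [0.006, -0.621, 0.784, -0.015]
contact_force: [-0.7, -0.2, 1.5]
width: 0.0002
t 4.12 ring-frame x,y mm -26.5 -1.5 z 156.1 w 0.0 F [-0.7 -0.2  1.5]
tool x ang -103.2 y 166.8 [ 0.008 -0.031 -0.999]
tool shift mm [ -1.5 -26.5   2.9]
```

```bash
python3 -m inch '[[-1,-0.5,-5,1,0],[-1,-0.5,-5,0.6,0],[-1,-0.3,-5,0.5,0],[-1,0,-5,0.3,0],[-1,0,-4,0.2,0],[-1,0,0,0,0]]'
python3 - <<'E'
from h import *
to(0,0,154)
T=pose(*(RC+np.array([-np.sin(YAW),np.cos(YAW)])*.076),YAW)
p=eyes.get_image('scene');wire(p,T,f"pics/scene3.png",(250,150,390,300),4)
E
```

```text
clock: 4.62
position: [0.5264, 0.0147, 0.154]
ee_rot: [0.008, -0.621, 0.784, -0.016]
contact_force: [0.5, 1.3, -0.2]
width: 0.0004
t 4.62 ring-frame x,y mm 4.4 0.7 z 154.0 w 0.0 F [ 0.5  1.3 -0.2]
tool x ang -103.2 y 166.8 [ 0.007 -0.036 -0.999]
tool shift mm [ 0.7  4.4 -0.1]
```

View pics/scene3.png

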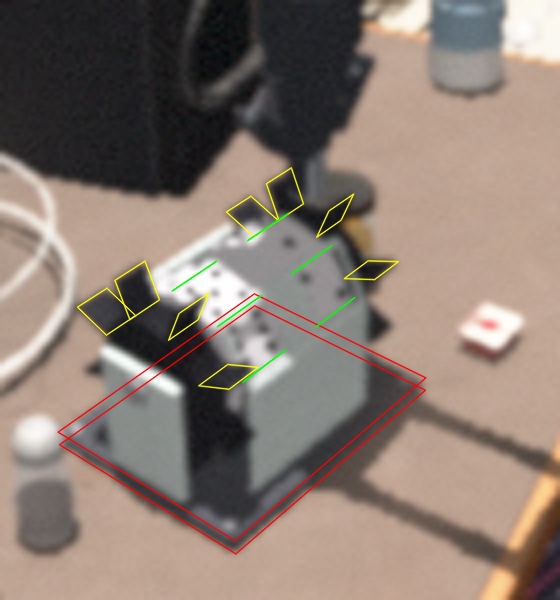

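```bash
python3 -m inch '[[-1,0,1,-12,0],[-1,0,1,-14,0],[-1,0,8,0,0],[-1,0,20,0,0],[-1,0,20,0,0],[-1,0,10,2,0],[-1,0,0,4,0],[-1,0,0,0,0]]'
python3 - <<'E'
from h import *
to(-50,0,154)
T=pose(*(RC+np.array([-np.sin(YAW),np.cos(YAW)])*.076),YAW)
p=eyes.get_image('scene');wire(p,T,f"pics/scene4.png",(250,150,390,300),4)
E
```

```text
clock: 5.33
position: [0.4614, 0.0297, 0.1696]
ee_rot: [0.007, -0.621, 0.784, -0.015]
contact_force: [-0.1, -0.4, 0.4]
width: -0.0002
t 5.33 ring-frame x,y mm -62.3 0.3 z 169.6 w -0.0 F [-0.1 -0.4  0.4]
tool x ang -103.2 y 166.8 [ 0.008 -0.032 -0.999]
tool shift mm [  0.2 -11.8  16. ]
```

View pics/scene4.png

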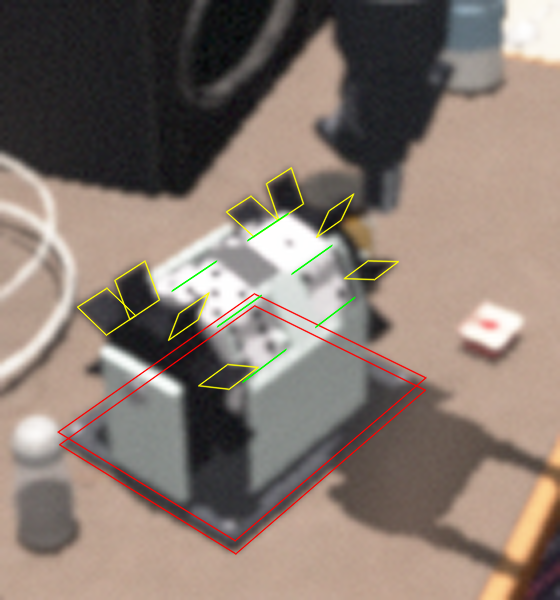

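```bash
python3 -m inch '[[-1,0,0,8,0],[-1,0,0,7,0],[-1,0,-3,1,0],[-1,0,-5,0.3,0],[-1,0,-5,0.3,0],[-1,0,-5,0.3,0],[-1,0,-5,0.3,0],[-1,0,-5,0.3,0],[-1,0,-5,0.3,0],[-1,0,-5,0.3,0],[-1,0,-5,0.3,0],[-1,0,-5,0.3,0],[-1,0,-4,0.3,0]]'
python3 -c "
from h import *
to(0,0,154)"
```

```text
clock: 6.47
position: [0.5219, 0.0152, 0.1498]
ee_rot: [0.007, -0.621, 0.784, -0.015]
contact_force: [-0.2, -1.0, 0.7]
width: -0.0002
t 6.47 ring-frame x,y mm -0.2 0.2 z 149.8 w -0.0 F [-0.2 -1.   0.7]
tool x ang -103.3 y 166.7 [ 0.008 -0.033 -0.999]
tool shift mm [ 0.2 -0.3 -4.2]
```

```bash
python3 -m inch '[[-1,0,0,-14,0],[-1,0,1,-15,0],[-1,0,8,0,0],[-1,0,20,0,0],[-1,0,20,0,0],[-1,0,8,2,0],[-1,0,0,4,0],[-1,0,0,0,0]]'
python3 - <<'E'
from h import *
to(-60,0,155)
T=pose(*(RC+np.array([-np.sin(YAW),np.cos(YAW)])*.076),YAW)
p=eyes.get_image('scene');wire(p,T,f"pics/scene5.png",(250,150,390,300),4)
E
```

```text
clock: 7.13
position: [0.4666, 0.0282, 0.169]
ee_rot: [0.008, -0.62, 0.784, -0.017]
contact_force: [0.1, 0.8, 0.7]
width: -0.0
t 7.13 ring-frame x,y mm -56.9 0.1 z 169.0 w -0.0 F [0.1 0.8 0.7]
tool x ang -103.3 y 166.7 [ 0.007 -0.036 -0.999]
tool shift mm [ 0.   3.6 13.9]
```

View pics/scene5.png

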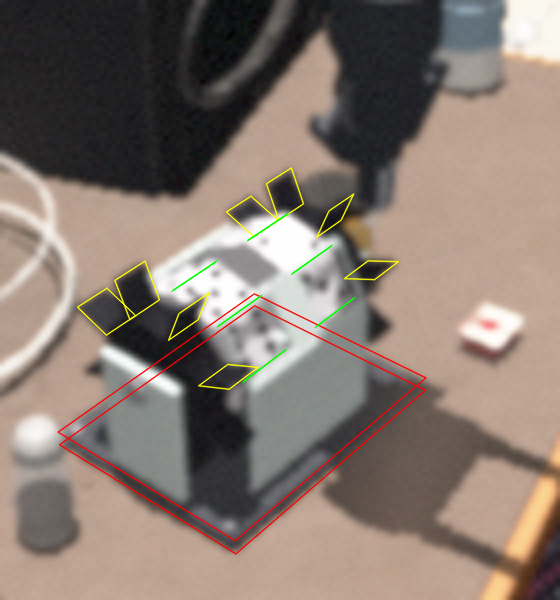

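```bash
python3 - <<'E'
from h import *
T=pose(*(RC+np.array([-np.sin(YAW),np.cos(YAW)])*.076),YAW)
p=eyes.get_image('scene');m=np.hstack([np.pad(face(p,T,s,a,250,250),((4,4),(4,4),(0,0))) for s,a in(('R',30),('R',75),('L',75))]);cv2.imwrite("pics/f5.png",m[...,::-1])
E
```

```text
(no output)
```

View pics/f5.png

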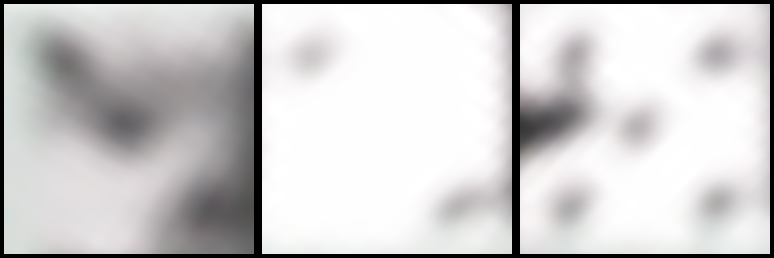

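```bash
python3 -m inch '[[-1,0,0,7,0],[-1,0,0,6,0],[-1,0,-2,0,0],[-1,0,-5,0,0],[-1,0,-5,0,0],[-1,0,-5,0,0],[-1,0,-5,0,0],[-1,0,-5,0,0],[-1,0,-5,0,0],[-1,0,-5,0,0],[-1,0,-5,0,0],[-1,0,-5,0,0],[-1,0,-3,0,0]]'
python3 -c "
from h import *
to(0,0,154)"
```

```text
clock: 8.32
position: [0.5258, 0.0141, 0.1566]
ee_rot: [0.009, -0.62, 0.784, -0.018]
contact_force: [-0.2, -0.2, 0.2]
width: 0.0003
t 8.32 ring-frame x,y mm 3.9 -0.0 z 156.6 w 0.0 F [-0.2 -0.2  0.2]
tool x ang -103.4 y 166.6 [ 0.007 -0.039 -0.999]
tool shift mm [-0.   4.   2.5]
```

```bash
python3 -m inch '[[-1,0,1,-12,0],[-1,0,1,-13,0],[-1,0,8,0,0],[-1,0,20,0,0],[-1,0,20,0,0],[-1,0,10,2,0],[-1,0,0,4,0],[-1,0,0,0,0]]'
cat > f.py <<'E'
from h import *
import sys
to(-60,0,155)
T=pose(*(RC+np.array([-np.sin(YAW),np.cos(YAW)])*.076),YAW)
p=eyes.get_image('scene');m=np.hstack([np.pad(face(p,T,s,a,250,250),((4,4),(4,4),(0,0))) for s,a in(('R',30),('R',75),('L',75))])
w=sys.argv[1];wire(p,T,"pics/w_"+w+".png",(250,180,370,300),4);b=cv2.imread("pics/w_"+w+".png")[:,:,::-1]
m=np.vstack([m,np.zeros((300,m.shape[1],3),np.uint8)]);m[258:558,:480]=b[:300,:480];cv2.imwrite(f"pics/{w}.png",m[...,::-1])
E
python3 f.py f6
```

```text
clock: 8.98
position: [0.4664, 0.0281, 0.1715]
ee_rot: [0.01, -0.62, 0.785, -0.018]
contact_force: [0.5, -0.2, 0.3]
width: 0.0002
t 8.98 ring-frame x,y mm -57.2 -0.0 z 171.5 w 0.0 F [ 0.5 -0.2  0.3]
tool x ang -103.4 y 166.6 [ 0.007 -0.041 -0.999]
tool shift mm [-0.1  3.5 16.3]
```

View pics/f6.png

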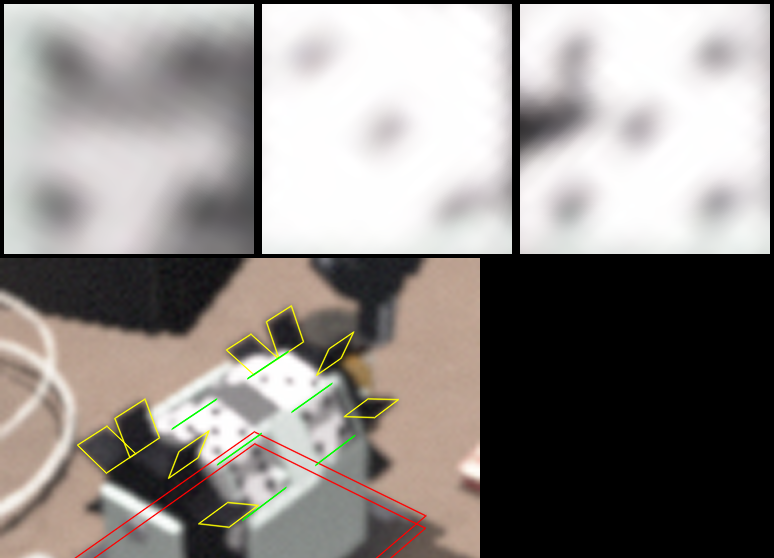

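Right window now shows 4 (3 on the face above); left unchanged at 6 (5 above). Two more clicks.

```bash
python3 -m inch '[[-1,0,0,8,0],[-1,0,0,7,0],[-1,0,-2,1,0],[-1,0,-5,0,0],[-1,0,-5,0.2,0],[-1,0,-5,0,0],[-1,0,-5,0.2,0],[-1,0,-5,0,0],[-1,0,-5,0.2,0],[-1,0,-5,0,0],[-1,0,-5,0,0],[-1,0,-5,0,0],[-1,0,-2,0,0]]'
python3 -c "
from h import *
to(0,0,154)"
```

```text
clock: 10.12
position: [0.5245, 0.0141, 0.1548]
ee_rot: [0.01, -0.619, 0.785, -0.019]
contact_force: [-0.1, -0.6, 0.8]
width: 0.0002
t 10.12 ring-frame x,y mm 2.6 -0.3 z 154.8 w 0.0 F [-0.1 -0.6  0.8]
tool x ang -103.5 y 166.5 [ 0.007 -0.043 -0.999]
tool shift mm [-0.3  2.7  0.7]
```

```bash
python3 -m inch '[[-1,0,1,-12,0],[-1,0,1,-14,0],[-1,0,8,0,0],[-1,0,20,0,0],[-1,0,20,0,0],[-1,0,10,2,0],[-1,0,0,4,0],[-1,0,0,0,0]]'
python3 f.py f7
```

```text
clock: 10.78
position: [0.4643, 0.0285, 0.1705]
ee_rot: [0.011, -0.619, 0.785, -0.02]
contact_force: [1.1, 0.1, 0.8]
width: -0.0001
t 10.78 ring-frame x,y mm -59.3 -0.2 z 170.5 w -0.0 F [1.1 0.1 0.8]
tool x ang -103.5 y 166.5 [ 0.007 -0.045 -0.999]
tool shift mm [-0.3  1.4 15.4]
```

View pics/f7.png

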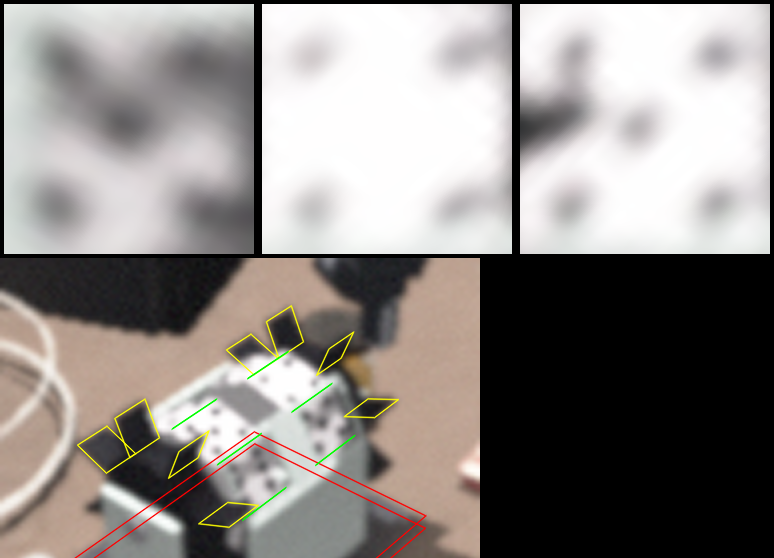

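Right shows 5 (4 above), left unchanged. Last click.

```bash
python3 -m inch '[[-1,0,0,8,0],[-1,0,0,6,0],[-1,0,-2,1,0],[-1,0,-5,0,0],[-1,0,-5,0.2,0],[-1,0,-5,0,0],[-1,0,-5,0.2,0],[-1,0,-5,0,0],[-1,0,-5,0.2,0],[-1,0,-5,0,0],[-1,0,-5,0,0],[-1,0,-5,0,0],[-1,0,-3,0,0]]'
python3 -c "
from h import *
to(0,0,154)"
```

```text
clock: 11.92
position: [0.5229, 0.0142, 0.1551]
ee_rot: [0.011, -0.619, 0.785, -0.02]
contact_force: [1.2, 0.6, -0.5]
width: 0.0001
t 11.92 ring-frame x,y mm 1.1 -0.6 z 155.1 w 0.0 F [ 1.2  0.6 -0.5]
tool x ang -103.6 y 166.5 [ 0.007 -0.046 -0.999]
tool shift mm [-0.6  1.1  1.1]
```

```bash
python3 -m inch '[[-1,0,0.5,-12,0],[-1,0,1,-16,0],[-1,0,2,-16,0],[-1,0,2,-16,0],[-1,10,5,-10,0],[-1,30,5,0,0],[-1,35,5,0,0],[-1,35,5,0,0],[-1,35,5,0,0],[-1,35,5,0,0],[-1,35,5,0,0],[-1,35,5,0,0],[-1,35,5,0,0],[-1,20,0,0,0],[-1,0,0,0,0],[-1,0,0,0,0]]'
python3 f.py f8
python3 - <<'E'
from h import *
T=pose(*(RC+np.array([-np.sin(YAW),np.cos(YAW)])*.076),YAW)
p=eyes.get_image('top');wire(p,T,"pics/w9.png",(225,165,335,250),7);cv2.imwrite("pics/top9.png",p["frame"][...,::-1])
E
```

```text
clock: 13.25
position: [0.3938, -0.2876, 0.229]
ee_rot: [0.011, -0.62, 0.784, -0.025]
contact_force: [-0.2, -0.1, -0.1]
width: -0.0001
t 13.25 ring-frame x,y mm -55.2 -324.0 z 229.0 w -0.0 F [-0.2 -0.1 -0.1]
tool x ang -103.3 y 166.7 [ 0.014 -0.053 -0.999]
tool shift mm [-325.     8.7   69.2]
```

View pics/f8.png

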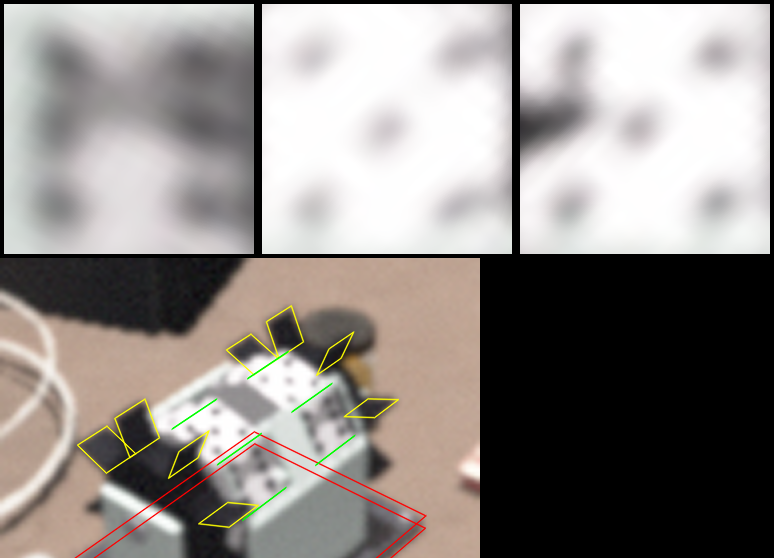

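View pics/w9.png

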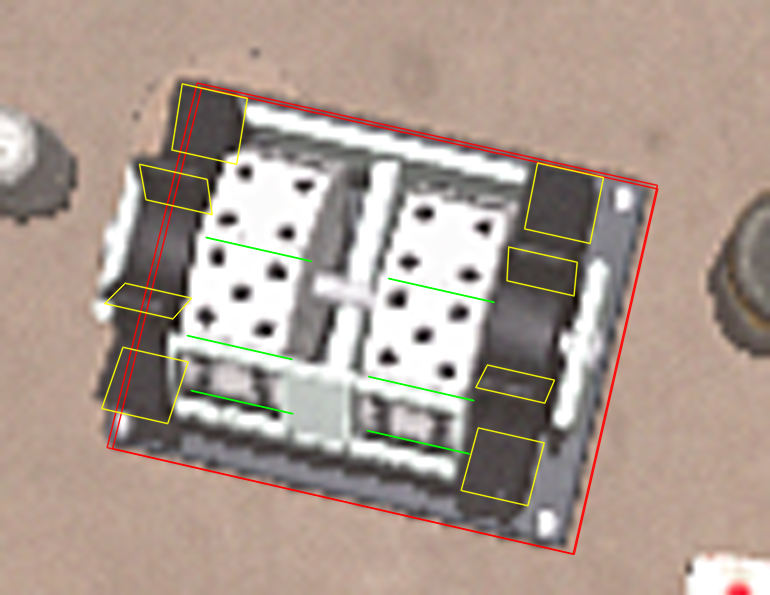

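View pics/top9.png

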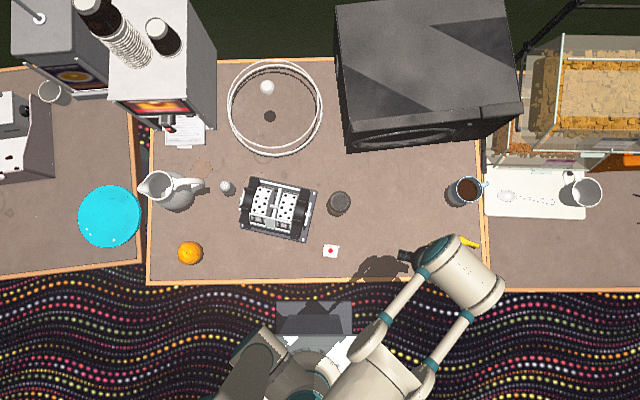

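Both windows show 6, with 5 and 4 on the faces above and behind on each drum. The counter and its neighbours are unmoved, and the arm is clear.

```bash
python3 -c "
from h import *
print(manip.sign_off())"
```

```text
the job is handed in; nothing more can be done
None
```

I flicked the right ring five clicks away from the robot, one rib at a time with the shut fingertips. The right window went from 1 to 6 dots, matching the 6 in the left window, and I handed the job in at about 13.5 s of the 51 s allowed.

- **Dot counts:** In both cameras each window shows 6. The faces above and behind it (5 and 4 dots) are the same on both wheels. Every click was checked on camera before the next one, and the wheel never went past 6.
- **Left wheel, counter and neighbours:** In the top picture the left wheel and counter look exactly as they did at the start. The other things stand where they were, except that the arm hides most of the banana in the last one. The arm passed that side 0.2 m or more above the table, so it should not have touched it.
- **Forces:** No reading I took at the end of a move passed 2 N, about noise level. I did not record forces during the pushes.
- **Checks that disagreed:** The networks' points from the two cameras did not agree, so I placed the counter by the dots on its drums, leaving a few mm of doubt. The second push read about 150 mm high instead of the intended 154 mm, still above the 146 mm frame.

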